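# Unlock a trimming jig's toggle clamp and stack the finished strip

## Task

The trimmed timber strip is still locked in the jig. Draw the black T-knob up just to its stop and turn the yellow keeper clear of the red clamp handle until it drops into its parking notch, throw the handle fully open, then take the strip out and lay it flat on top of the two finished strips on the left, lengthwise and centred over both. The jig only lies on the table: do not lift, tip or drag it, leave the clamp open and the keeper parked, set the strip down gently, and do not disturb the finished pair or anything else.

Things in the scene. Friction and masses are not known exactly. Their poses are not given: they have to be found in the camera images.
- jig: Trimming jig on a plywood board 280 (x) x 260 (y) x 18 mm, about 2.1 kg in all, only lying on the table: a pull of about 13 N up at the keeper lifts that side off. Origin: centre of its underside; its x points to the side of the strip. On its top: wooden stops 24 mm high behind the strip (x 117, y +-75, each 22x40) and at its end (x 80, y -111); clamp bracket at x -30..45, y 70, 53 mm high.
- keeper_post (a point): Upright axis of the keeper, at the board's top (jig x -60, y 28, z 18 mm), axes as the jig's. The keeper, the first catch, is a yellow toe 14 mm wide, 58 mm long and 8 mm thick that turns on this axis, its underside 48 mm above the board. At first it points to the jig's +y, 3 mm over the red handle, which therefore cannot rise.
- catch_grip (a point): Centre of the black T-knob on top of the keeper, 92 mm above the table: bar 46 mm long (its x), 14 thick (its y: pinch here), 20 tall, square to the toe. It turns with the keeper and slides up on it against a spring (2.4 N at rest, 0.12 N per mm). A tooth under it sits in a notched crown on the post and stops the keeper from turning until the knob is drawn up.
- catch (a joint): Lift of the T-knob (m), 0 = down with its tooth in a notch. How far it must be drawn up before the keeper turns differs each time, as the post is screwed in more or less: 3 to 17 mm; always 2.5 mm beyond that is a hard stop. Draw up until the stop is felt, no harder (the jig would tip), and turn it there. Let down at the far end, the tooth drops into a second notch: parked.
- keeper (a joint): Turn of the keeper (rad): 0 = toe over the handle, grows clockwise seen from above, 1.25 = end stop and parking notch, toe nearly along the jig's +x. It turns lightly once the tooth is out of its notch.
- handle_hinge (a point): On the level hinge axis of the red clamp handle (jig x -10, y 70, z 54 mm); the hinge axis is this point's y; its axes are the jig's.
- handle_grip (a point): Point on the axis of the round red handle, 105 mm from its hinge; the red part is 18 mm thick, from 36 to 128 mm from the hinge. Shut, it lies level, 54 mm above the table, pointing from the hinge to the jig's -x. Pinched across the jig's y it can pivot between the pads while it swings.
- handle (a joint): Swing of the clamp handle (rad): 0 = shut and level; grows as its free end rises and comes over towards the jig's +x; 1.35 = end stop, fully open, nearly upright. Friction (0.2 Nm) holds it where it is left. The clamp bar, whose rubber foot holds the strip down at jig x 80, y 70, rises with it and stands nearly upright when open (135 mm above the table, the handle 182).
- strip: The clamped timber strip, 50 (x) x 200 (y) x 30 (z) mm, 0.2 kg. Origin: centre of its underside. It lies on the jig's board at jig x 80, y 0, along the jig's y, 0.5 mm before the rear stops; between these there is 110 mm of free room for a finger.
- finished_a: One of two finished strips lying side by side on the table left of the jig, 50 (x) x 200 (y) x 30 mm; origin: centre of its underside. The other lies at its +x side, 4 mm away, parallel.
- finished_b: The other finished strip, same size and origin, its middle 54 mm from finished_a's along finished_a's +x.
- offcut_block: Bystander: timber block 50x70x50 mm, back left; origin in the middle of its underside.
- tape_measure: Bystander: yellow tape measure 62x82x36 mm, front left; origin in the middle of its underside.
- try_square: Bystander: try square with beech stock and steel blade, 130x191x21 mm, front; origin in the middle of its underside.
- pencil: Bystander: red carpenter pencil 166 mm long, front left; origin in the middle of its underside.
- spray_lube: Bystander: red and white spray can, diameter 59, 198 mm tall, at the back; origin in the middle of its underside.
- folding_rule: Bystander: folded wooden rule 16x200x17 mm, at the back; origin in the middle of its underside.
- screwdriver_cross: Bystander: blue-handled screwdriver 196 mm long, right; origin in the middle of its underside.
- grease_tin: Bystander: blue round tin, diameter 69, 47 mm tall, right; origin in the middle of its underside.
- screw_jar: Bystander: jar of screws with black lid, diameter 61, 86 mm tall, right; origin in the middle of its underside.

How it is judged:
On the way, in this order (a step that is already met when the one before it is completed fails the run):
1. the keeper is turned clear of the handle and has dropped into its parking notch (value of joint keeper above 1.05 rad and value of joint catch below 0.0025 m), for 0.2 s.
2. the clamp handle is thrown open (value of joint handle above 1.05 rad), for 0.2 s.
3. the strip is out of the jig (z of strip in the frame of jig above 0.05 m), for 0.1 s.
At the end, for the whole second after the job is handed in: The strip rests flat and still on the two finished strips, its middle within 18 mm across and 30 mm along of the pair's middle, parallel within 8 degrees; handle open past 1.05 rad; keeper turned past 1.05 rad with its knob down within 2.5 mm; the jig flat on the table (all of step 1 and value of joint handle above 1.05 rad and z of strip in the frame of finished_a between 0.026 and 0.034 m and x of strip in the frame of finished_a between 0.009 and 0.045 m and y of strip in the frame of finished_a between -0.03 and 0.03 m and angle between the y axis of strip and the y axis of finished_a, either way round below 0.14 rad and angle between strip's own z axis and vertical below 0.05 rad and linear speed of strip below 0.02 m/s and angle between jig's own z axis and vertical below 0.01 rad); the robot touches nothing.
It fails at once if the jig is tipped or lifted: tilt over 0.012 rad (an edge up by about 3 mm) or its middle raised by 3 mm (angle between jig's own z axis and vertical above 0.012 rad or height (world z) of jig above 0.003 m).
It fails at once if the jig is dragged more than 25 mm (distance of jig from where it was at the start of the episode above 0.025 m).
It fails at once if the strip is dropped or thrown: faster than 0.9 m/s (linear speed of strip above 0.9 m/s).
It fails at once if a finished strip is moved more than 15 mm (distance of any of finished_a, finished_b from where it was at the start of the episode above 0.015 m).
It fails at once if a bystander is moved more than 20 mm (distance of any of offcut_block, tape_measure, try_square, pencil, spray_lube, folding_rule, screwdriver_cross, grease_tin, screw_jar from where it was at the start of the episode above 0.02 m).
It also fails if it takes over 64 s, if anything falls off the work surface, if the arm or the gripper's body presses on something with over 40 N, if the wrist force passes 120 N, or if a joint passes its speed limit or range.

## Robot

A 7-joint arm with a two-finger parallel gripper is mounted at the origin on a cart in front of the work surface, level with it; the furniture and walls round the work are solid. World frame = base frame: x ahead of the robot, y to its left, z up, the work surface at z = 0. Lengths are in m, angles in rad, forces in N, time in s.
With the tool pointing down it reaches from about 0.425 to 0.825 m from the base axis. Payload 3.6 kg.
Tool frame: the origin (TCP) lies on the centre line of the jaws, within the pads' length; the fingertips stand bot.tcp_to_tips ahead of it and the grasp point (between the pads) lies 5 mm behind it (bot.tcp_to_tips is the distance from the TCP to the fingertips, in m); z points along the fingers, y is the line along which they close (so a half turn about z gives the same grasp; the last joint's range is limited). The gripper opens to 85 mm and grips with 20 to 120 N. Pads are 22 mm wide; open, the fingers measure 114 mm over their backs; the gripper's body (76 mm by 85 mm) begins 54 mm behind the grasp point. The pads swing forward as they close: fully open they stand 13 mm farther back than shut.
Start: joints at [-1.262, 0.615, -0.013, 1.423, 0.008, 1.103, -0.04], TCP at [0.214, 0.614, 0.245] pointing down, gripper open.
Joint ranges: [-3.12, 3.12], [-0.3, 2.06], [-1.34, 1.32], [0.26, 2.42], [-1.36, 4.5], [0.01, 1.98], [-2.84, 2.84]. Speed limits (rad/s): [2.79, 2.79, 3.14, 3.14, 3.14, 3.14, 3.14].

## Interface

Orientations are given as [roll, pitch, yaw] about the fixed x, y, z axes, in that order (R = Rz(yaw) Ry(pitch) Rx(roll)).
In Python, from bench import bot gives the robot as it stands.
- The arm moves only by the shell command python3 nudge.py [OPENING] [FORCE], which reads ROWS from standard input. ROWS is a JSON list that holds a single list of rows (three levels of brackets), with 1 to 8 rows, each of 6 numbers: dx, dy, dz in units of 25 mm, then a rotation vector rx, ry, rz in rad; each row is the pose to reach, as a shift and turn from the pose commanded when the command began, along the tool's axes at that moment; what a row does not reach only later rows make up. A row lasts 1/12 s, in which the tool goes at most 0.0417 m and 0.125 rad, less where a joint would pass 70% of its speed; a pose out of reach is approached as far as the arm can. OPENING is the finger opening in m, set as the command begins (- or left out keeps the last). The fingers move at their own pace and stop on an object; FORCE is the grip in N (left out, the last holds). Time passes only in rows, so rows that do not move let the fingers close. It prints the time, the measured TCP pose, the force, the opening and the grip force at its end. Input that does not fit is refused with a message, and nothing moves.
- bot.read_state(): the state, without advancing time (a new reading comes with each control period).
- bot.read_camera(name): name is "scene" or "top" or "wrist"; returns a dict with "image" (384x512x3 uint8, red, green, blue), "K" (3x3 intrinsics, pixels), "rvec" (rotation vector, rad) and "tvec" (3), from world to camera coordinates, as OpenCV has them. Camera axes: x right, y down, z forward; pixel columns grow to the right and rows downward; lengths in m; the calibration is good to about 2 mm. A picture is of the moment at which its call begins. There is no depth.
- bot.finish_job(): hands the job in; it is judged then, once.
The state is a dict: "time_s": time; "qpos": joint angles; "joint_velocities": joint speeds; "joint_efforts": joint torques, N m; "position": TCP position; "ee_rot": TCP orientation; "contact_force": force on the tool from outside, world axes, zero at the start; "torque": the same for the moment, N m; "gripper_width": finger opening in m; "grip_force": force on a finger pad.
Only numpy, scipy, OpenCV 4.12 (cv2) and the standard library are available. Lean on these libraries where they do the work, as an engineer would, in place of code of your own. Each camera call takes 0.05 s, during which the arm holds its last target. There are 200 camera calls.

## Working session

There is one attempt and no reset: what is moved stays moved. The work goes in short steps, Python scripts to look and compute and a shell command to move; the robot and the scene stay as the last step left them, time stands still between calls to the robot, and variables do not carry over. Pictures are saved under pics/ and viewed, at most 10 in all, crops included, and the job is handed in when it is done.

```bash
ls; mkdir -p pics; python3 - <<'E'
from bench import bot
import cv2,numpy as np
s=bot.read_state()
print({k:np.round(v,3) for k,v in s.items()}, bot.tcp_to_tips)
for n in("scene","top","wrist"):
    c=bot.read_camera(n); cv2.imwrite(f"pics/{n}0.png",c["image"][:,:,::-1]); np.savez(f"{n}0.npz",**c)
    R=cv2.Rodrigues(c["rvec"])[0]; print(n,np.round(-R.T@np.ravel(c["tvec"]),3),np.round(R[2],2),np.round(c["K"][0,0]))
E
```

```text
bench.py
nudge.py
pics
{'time_s': np.float64(0.0), 'qpos': array([-1.261,  0.616, -0.013,  1.425,  0.008,  1.103, -0.04 ]), 'joint_velocities': array([ 0.001, -0.   ,  0.   , -0.   ,  0.001, -0.   ,  0.   ]), 'joint_efforts': array([-0.0000e+00, -4.6922e+01,  2.5900e-01, -1.7104e+01,  1.0000e-02,
        1.0000e-02, -0.0000e+00]), 'position': array([0.214, 0.613, 0.244]), 'ee_rot': array([-3.139,  0.   ,  2.806]), 'contact_force': array([-0.473,  0.027,  1.132]), 'torque': array([ 0.019, -0.032, -0.03 ]), 'grip_force': np.float64(0.0), 'gripper_width': np.float64(0.085)} 0.014
scene [ 0.105 -0.567  0.768] [ 0.44  0.6  -0.67] 347.0
top [0.374 0.011 1.302] [ 0.12 -0.   -0.99] 455.0
wrist [0.142 0.638 0.374] [ 0.28 -0.1  -0.95] 278.0
```
```bash
python3 - <<'E'
import cv2
a=cv2.imread("pics/top0.png");cv2.imwrite("pics/top0b.png",cv2.resize(a,(800,600),interpolation=cv2.INTER_CUBIC))
a=cv2.imread("pics/scene0.png");cv2.imwrite("pics/scene0b.png",cv2.resize(a,(800,600),interpolation=cv2.INTER_CUBIC))
E
```

View pics/top0b.png

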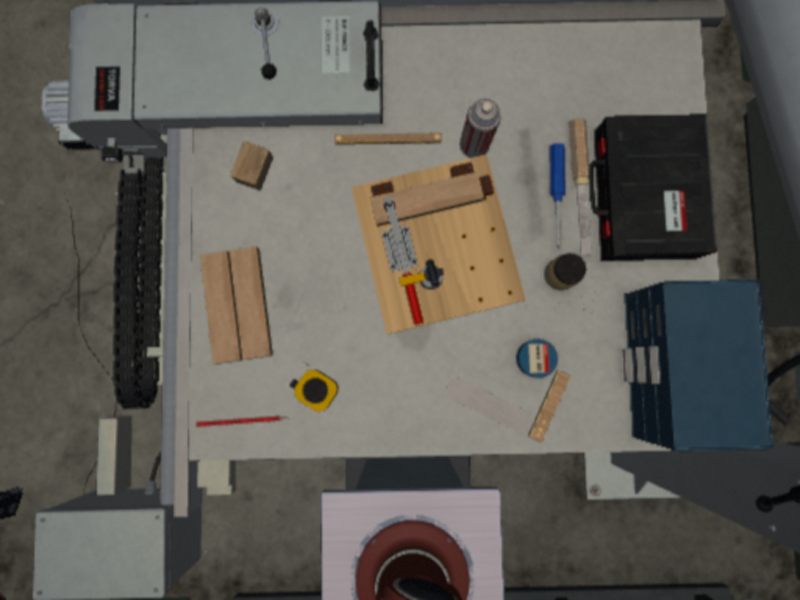

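View pics/scene0b.png

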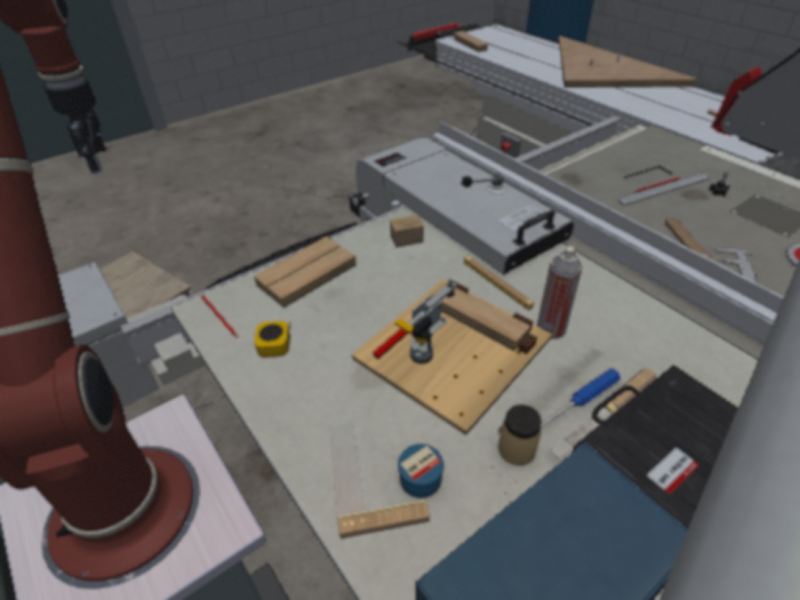

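The top view shows the jig with corners near (353,186), (490,155), (523,300) and (389,332) in the 800x600 picture, turned about +13°. The red handle is at (413,298), the yellow keeper at (411,281) and the black knob at (432,274). The strip runs (375,208)–(485,190), and the finished pair is at (236,305). The scene view shows the same items: knob about (430,318), handle (390,340).

```bash
cat > h.py <<'E'
import cv2,numpy as np
from bench import bot
def load(n): return dict(np.load(n+".npz"))
def snap(n,tag):
    c=bot.read_camera(n); np.savez(tag+".npz",**c); cv2.imwrite(f"pics/{tag}.png",c["image"][:,:,::-1]); return c
def ray(c,uv):
    R=cv2.Rodrigues(c["rvec"])[0]; t=np.ravel(c["tvec"])
    d=R.T@np.linalg.inv(c["K"])@np.r_[uv,1.]; return -R.T@t,d/np.linalg.norm(d)
def plane(c,uv,z):
    o,d=ray(c,uv); return o+d*(z-o[2])/d[2]
def tri(cs,uvs):
    A=np.zeros((3,3));b=np.zeros(3);rs=[ray(c,u) for c,u in zip(cs,uvs)]
    for o,d in rs: M=np.eye(3)-np.outer(d,d);A+=M;b+=M@o
    p=np.linalg.solve(A,b); return p,[np.linalg.norm((np.eye(3)-np.outer(d,d))@(p-o)) for o,d in rs]
def proj(c,p): return cv2.projectPoints(np.atleast_2d(np.float64(p)),c["rvec"],c["tvec"],c["K"],None)[0][:,0]
def mask(c,lo,hi,box=None):
    h=cv2.cvtColor(c["image"],cv2.COLOR_RGB2HSV); m=cv2.inRange(h,np.array(lo),np.array(hi))
    if box: k=np.zeros_like(m);x0,y0,x1,y1=box;k[y0:y1,x0:x1]=255;m&=k
    return m
def blob(m):
    n,l,s,ce=cv2.connectedComponentsWithStats(m); i=1+np.argmax(s[1:,4]); return np.uint8(l==i)*255,s[i],ce[i]
def quad(m):
    cs=max(cv2.findContours(m,cv2.RETR_EXTERNAL,cv2.CHAIN_APPROX_NONE)[0],key=cv2.contourArea)
    return cv2.boxPoints(cv2.minAreaRect(cs)), cv2.contourArea(cs), cs
E
python3 - <<'E'
from h import *
t=load("top0");s=load("scene0")
hs=cv2.cvtColor(t["image"],cv2.COLOR_RGB2HSV)
f=.64
for nm,p in dict(board=(480,260),board2=(375,260),fin=(220,300),finb=(250,300),strip=(440,192),red=(413,305),yel=(408,280),table=(320,260),gap=(234,300),knob=(432,270)).items():
    print(nm,hs[int(p[1]*f),int(p[0]*f)])
for lo,hi,n in (((0,150,90),(8,255,255),"red"),((22,180,100),(32,255,255),"yel"),((0,0,0),(180,255,60),"blk")):
    for c,cn,box in((t,"top",(240,150,300,215)),(s,"scene",(225,190,300,240))):
        b,st,ce=blob(mask(c,lo,hi,box));print(n,cn,st,ce.round(1))
E
```

```text
board [ 17 119 174]
board2 [ 17 118 164]
fin [ 15  98 149]
finb [ 14  99 150]
strip [ 15  98 149]
red [  1 228 149]
yel [ 22 255 168]
table [ 23  22 140]
gap [ 15 106  87]
knob [108  34  38]
red top [260 182  11  26 148] [264.7 194.5]
red scene [239 211  21  18 122] [248.8 219.3]
yel top [256 175  16   7  63] [263.7 178. ]
yel scene [254 205  10   8  39] [258.5 207.9]
blk top [272 167  11  17 117] [276.7 174.9]
blk scene [264 202  13  23 147] [270.7 210.5]
```

```bash
python3 - <<'E'
from h import *
t=load("top0");s=load("scene0")
def corners(c,box,z,lo=60):
    m=mask(c,(5,lo,60),(30,255,255),box);m=cv2.morphologyEx(m,cv2.MORPH_CLOSE,np.ones((5,5)))
    m,_,_=blob(m);cs=cv2.findContours(m,0,1)[0][0];h=cv2.convexHull(cs)
    for e in np.linspace(2,12,21):
        a=cv2.approxPolyDP(h,e,True)[:,0]
        if len(a)==4:break
    # refine: fit lines to hull-edge contour points
    pts=max(cv2.findContours(m,0,cv2.CHAIN_APPROX_NONE)[0],key=len)[:,0].astype(float);L=[]
    for i in range(4):
        p,q=a[i].astype(float),a[(i+1)%4].astype(float);d=(q-p)/np.linalg.norm(q-p);n=np.r_[-d[1],d[0]]
        r=(pts-p);u=r@d;sel=(abs(r@n)<3)&(u>6)&(u<np.linalg.norm(q-p)-6)
        vx,vy,x0,y0=cv2.fitLine(pts[sel].astype(np.float32),cv2.DIST_HUBER,0,.01,.01).ravel();L.append(np.cross([x0,y0,1],[x0+vx,y0+vy,1]))
    C=[np.cross(L[i-1],L[i]) for i in range(4)];C=np.array([k[:2]/k[2] for k in C])
    return C,np.array([plane(c,k,z) for k in C])
for c,n,box,z in((t,"jig",(215,90,345,220),.018),(t,"pair",(122,150,182,240),.03),(s,"pairS",(155,145,235,200),.03)):
    C,P=corners(c,box,z);print(n,C.round(1).tolist());print(P[:,:2].round(3).tolist(),"mid",P.mean(0).round(4),"sides",[np.linalg.norm(P[i]-P[i-1]).round(3) for i in range(4)],"ang",[np.degrees(np.arctan2(*(P[i]-P[i-1])[1::-1])).round(1) for i in range(4)])
for n,a,b in(("red",(264.7,194.5),(248.8,219.3)),("yel",(263.7,178),(258.5,207.9))):
    p,e=tri((t,s),(a,b));print(n,p.round(4),np.round(e,4))
E
```

```text
jig [[310.8, 98.4], [335.7, 191.3], [247.3, 213.4], [224.4, 119.6]]
[[0.758, -0.155], [0.486, -0.215], [0.429, 0.036], [0.701, 0.097]] mid [ 0.5937 -0.0592  0.018 ] sides [np.float64(0.258), np.float64(0.279), np.float64(0.258), np.float64(0.279)] ang [np.float64(-77.2), np.float64(-167.4), np.float64(102.8), np.float64(12.6)]
pair [[164.3, 157.5], [173.2, 226.9], [136.0, 232.1], [128.0, 163.1]]
[[0.592, 0.268], [0.396, 0.243], [0.383, 0.346], [0.578, 0.371]] mid [0.4872 0.3072 0.03  ] sides [np.float64(0.104), np.float64(0.198), np.float64(0.104), np.float64(0.196)] ang [np.float64(-82.3), np.float64(-172.7), np.float64(96.8), np.float64(7.2)]
pairS [[229.4, 165.4], [182.0, 194.8], [160.6, 178.3], [207.1, 151.5]]
[[0.591, 0.254], [0.39, 0.222], [0.372, 0.339], [0.573, 0.374]] mid [0.4816 0.2971 0.03  ] sides [np.float64(0.121), np.float64(0.203), np.float64(0.118), np.float64(0.203)] ang [np.float64(-81.4), np.float64(-170.8), np.float64(98.6), np.float64(9.9)]
red [ 0.4788 -0.0137  0.0572] [0.0007 0.0007]
yel [ 0.5197 -0.0102  0.075 ] [0.0023 0.0023]
```

```bash
cat >> h.py <<'E'
from scipy.spatial.transform import Rotation as Ro
J0=np.array([.5937,-.0592]);JY=np.radians(12.65)
def jig(x,y): c,s=np.cos(JY),np.sin(JY); return J0+np.array([c*x-s*y,s*x+c*y])
def tojig(p): c,s=np.cos(JY),np.sin(JY); d=np.asarray(p)[:2]-J0; return np.array([c*d[0]+s*d[1],-s*d[0]+c*d[1]])
def go(xyz,yaw):
    s=bot.read_state();R=Ro.from_euler('xyz',s["ee_rot"]);T=Ro.from_euler('xyz',[np.pi,0,yaw])
    print("delta",(R.inv().apply(np.asarray(xyz)-s["position"])).round(4),"rot",(R.inv()*T).as_rotvec().round(3),"from",s["position"].round(4))
E
python3 -c "
from h import *
k=jig(-.06,.028);print(k);go([*k,.245],JY+np.pi)"
```

```text
[ 0.52902458 -0.04501936]
delta [-5.143e-01 -5.177e-01  4.000e-04] rot [-0.002 -0.001 -0.557] from [0.214  0.6132 0.2444]
```

Careful with the scale: shifts go in units of 25 mm. That gives: -0.22 m is -8.8, -0.2 m is -8.

```bash
echo '[[[-1.2,-1.2,0,0,0,0],[-2.4,-2.4,0,0,0,-0.05],[-3.6,-3.6,0,0,0,-0.1],[-4.8,-4.8,0,0,0,-0.15],[-6,-6,0,0,0,-0.2],[-7.2,-7.2,0,0,0,-0.25],[-8,-8,0,0,0,-0.3],[-8.8,-8.8,0,0,0,-0.35]]]' | python3 nudge.py 0.04 20; python3 -c "
from h import *
k=jig(-.06,.028);go([*k,.245],JY+np.pi)"
```

```text
time_s: 0.82
position: [0.3505, 0.3302, 0.2452]
ee_rot: [-3.14, 0.0, -3.128]
contact_force: [0.4, 0.1, -0.5]
gripper_width: 0.0399
grip_force: 0.0
delta [-0.1733 -0.3777  0.0008] rot [-0.002 -0.    -0.207] from [0.3505 0.3302 0.2452]
```

```bash
echo '[[[-0.68,-1.48,0,0,0,-0.02],[-1.36,-2.96,0,0,0,-0.06],[-2.04,-4.44,0,0,0,-0.1],[-2.72,-5.92,0,0,0,-0.14],[-3.4,-7.4,0,0,0,-0.18],[-4.08,-8.88,0,0,0,-0.207],[-4.76,-10.36,0,0,0,-0.207],[-5.44,-11.84,0,0,0,-0.207]]]' | python3 nudge.py; echo '[[[-0.64,-1.4,0,0,0,0],[-1.2,-2.6,0,0,0,0],[-1.48,-3.28,0,0,0,0],[-1.48,-3.28,0,0,0,0]]]' | python3 nudge.py; python3 -c "
from h import *
k=jig(-.06,.028);go([*k,.245],JY+np.pi)
c=snap('wrist','w1');print(proj(c,[*k,.102]),proj(c,[*jig(-.115,.07),.063]),proj(c,[*k,.018]))
c=snap('top','t1');c=snap('scene','s1')
im=cv2.imread('pics/w1.png');cv2.imwrite('pics/w1b.png',cv2.resize(im,(800,600)))"
```

```text
time_s: 1.48
position: [0.4899, 0.0374, 0.2453]
ee_rot: [3.142, -0.0, -2.92]
contact_force: [0.5, 0.6, 0.3]
gripper_width: 0.0402
grip_force: 0.0
time_s: 1.82
position: [0.5455, -0.0383, 0.2448]
ee_rot: [-3.138, 0.0, -2.929]
contact_force: [0.4, 0.1, 1.1]
gripper_width: 0.04
grip_force: 0.0
delta [ 0.0175 -0.003  -0.0002] rot [-0.004  0.    -0.008] from [ 0.5455 -0.0383  0.2448]
[[257.05259813 157.99726906]] [[296.02608878  99.66390544]] [[257.6388679  144.00384009]]
```

View pics/w1b.png

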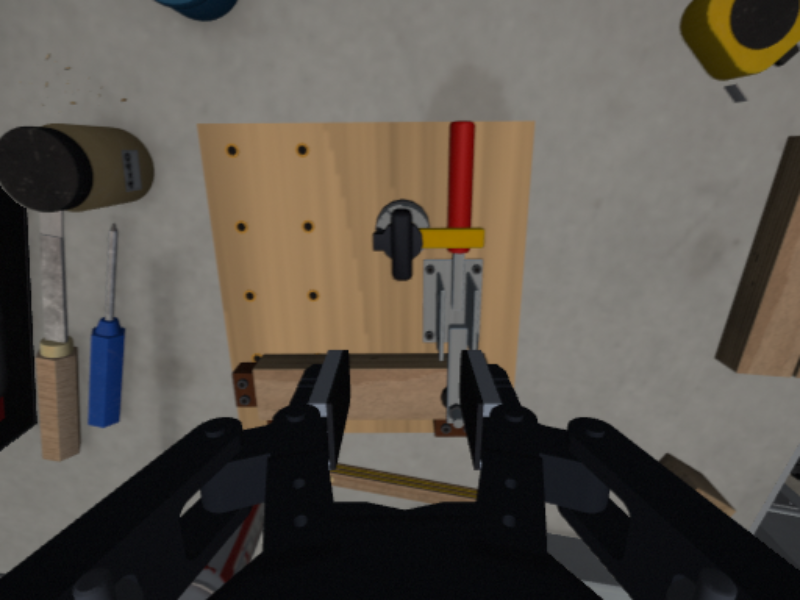

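The wrist view shows the knob bar centred at (402,243) in the 800x600 picture, with the toe to its right at (452,238). The handle is at x≈460, y 122–250, and the board's front corners are at (200,124) and (533,121). All of it agrees with the prediction to about 3 px.

```bash
python3 - <<'E'
from h import *
w=load("w1");t=load("top0");s=load("scene0")
for uv in((200,124),(533,121)): print("corner",tojig(plane(w,np.array(uv)*.64,.018)).round(4))
f=lambda x,y:(x*.64,y*.64)
b,st,ce=blob(mask(w,(0,0,0),(180,255,60),(236,130,282,185)));print("knob w",st,ce)
b2,st,_=blob(mask(w,(0,0,0),(180,255,45),(250,130,264,185)));print(st)
bar=(402*.64,243*.64)
print("knob plane .102",tojig(plane(w,bar,.102)).round(4))
# knob top: top-view black blob
p,e=tri((w,t),(bar,(276.7,172.5)));print("knob tri",p.round(4),tojig(p).round(4),np.round(e,4))
for n,c,box in(("w",w,(280,70,310,165)),("t",t,(240,150,300,215)),("s",s,(225,190,300,240))):
    m,st,ce=blob(mask(c,(0,150,60),(8,255,255),box));pts=np.argwhere(m)[:,::-1].astype(np.float32)
    print("red",n,st,ce.round(1),[tojig(plane(c,ce,.054)).round(4)])
    (cx,cy),wh,a=cv2.minAreaRect(pts);print((cx,cy),wh,a)
r=[]
for c,box in((w,(280,70,310,165)),(t,(240,150,300,215)),(s,(225,190,300,240))):
    r.append(blob(mask(c,(0,150,60),(8,255,255),box))[2])
p,e=tri((w,t,s),r);print("red tri",p.round(4),tojig(p).round(4),np.round(e,4))
y=[]
for c,box in((w,(265,140,315,162)),(t,(240,150,300,215)),(s,(225,190,300,240))):
    y.append(blob(mask(c,(20,180,90),(32,255,255),box))[2])
p,e=tri((w,t,s),y);print("yel tri",p.round(4),tojig(p).round(4),np.round(e,4),np.round(y,1))
E
```

```text
corner [-0.1393 -0.1276]
corner [-0.1395  0.1289]
knob w [239 133  31  46 877] [255.45952109 154.81755986]
[250 134  14  45 588]
knob plane .102 [-0.0625  0.0283]
knob tri [ 0.5349 -0.0457  0.0701] [-0.0544  0.026 ] [0.0024 0.0024]
red w [ 287   78   17   68 1031] [294.5 111. ] [array([-0.1027,  0.0698])]
(294.38555908203125, 111.47637176513672) (15.411684036254883, 67.48857116699219) 2.2025980949401855
red t [260 182  11  26 148] [264.7 194.5] [array([-0.1024,  0.0698])]
(264.61767578125, 194.4705810546875) (25.46624183654785, 5.820855140686035) 75.96376037597656
red s [239 211  21  18 122] [248.8 219.3] [array([-0.0995,  0.0713])]
(248.8141632080078, 219.28758239746094) (5.079893112182617, 23.61209487915039) 48.8140754699707
red tri [ 0.4785 -0.0139  0.0576] [-0.1025  0.0694] [0.0004 0.0006 0.0007]
yel tri [ 0.5204 -0.0098  0.0732] [-0.0607  0.0643] [0.0013 0.0012 0.0025] [[289.4 152.4]
 [263.3 178.2]
 [258.6 208.1]]
```

In the tool's units: 0.06 m is 2.4, -0.003 m is -0.12.

```bash
echo '[[[0.24,-0.04,0.8,0.004,0,-0.008],[0.48,-0.08,1.6,0.004,0,-0.008],[0.64,-0.12,2.4,0.004,0,-0.008],[0.64,-0.12,3.2,0.004,0,-0.008],[0.64,-0.12,3.4,0.004,0,-0.008],[0.64,-0.12,3.4,0.004,0,-0.008]]]' | python3 nudge.py; python3 - <<'E'
from h import *
c=snap('wrist','w2');go([*jig(-.06,.028),.094],JY+np.pi)
im=cv2.imread('pics/w2.png');cv2.imwrite('pics/w2b.png',cv2.resize(im,(800,600)))
E
```

```text
time_s: 2.47
position: [0.5272, -0.0371, 0.1592]
ee_rot: [-3.139, -0.004, -2.91]
contact_force: [0.5, -0.1, -0.7]
gripper_width: 0.0398
grip_force: 0.0
delta [ 0.0012 -0.0073  0.0665] rot [-0.003 -0.001  0.011] from [ 0.5285 -0.0374  0.1604]
```

View pics/w2b.png

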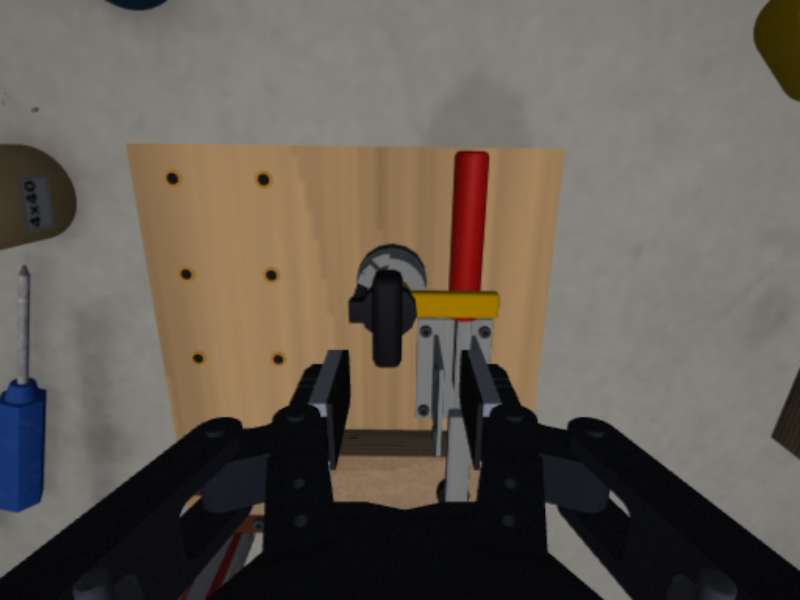

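The closer wrist view shows the knob bar from (388,270) to (388,366), about 7 mm left of the jaws' middle line at x≈405. The gripper axes are square to the jig.

```bash
python3 - <<'E'
from h import *
a=load("w1");b=load("w2")
for p,q in(((402,209),(388,270)),((402,280),(388,366)),((402,243),(388,316))):
    x,e=tri((a,b),(np.array(p)*.64,np.array(q)*.64));print(x.round(4),tojig(x).round(4),np.round(e,4))
print(tojig(plane(b,np.array((388,318))*.64,.102)).round(4))
go([*jig(-.06,.028),.094],JY+np.pi)
E
```

```text
[ 0.5069 -0.0502  0.0909] [-0.0827  0.0278] [0.0006 0.0006]
[ 0.551  -0.0403  0.1006] [-0.0375  0.0278] [0.0002 0.0002]
[ 0.528  -0.0455  0.0951] [-0.0611  0.0278] [0.0004 0.0004]
[-0.0629  0.0276]
delta [ 0.0012 -0.0073  0.0665] rot [-0.003 -0.001  0.011] from [ 0.5285 -0.0374  0.1604]
```

In the tool's units: 0.065 m is 2.6, 0.058 m is 2.32.

```bash
echo '[[[0.04,-0.16,0,-0.003,0,0.01],[0.04,-0.292,0.6,-0.003,0,0.01],[0.04,-0.292,1.2,-0.003,0,0.01],[0.04,-0.292,1.8,-0.003,0,0.01],[0.04,-0.292,2.32,-0.003,0,0.01],[0.04,-0.292,2.6,-0.003,0,0.01],[0.04,-0.292,2.6,-0.003,0,0.01],[0.04,-0.292,2.6,-0.003,0,0.01]]]' | python3 nudge.py; python3 -c "
from h import *
s=bot.read_state();print(tojig(s['position']).round(4),s['contact_force'].round(2))
go([*jig(-.06,.028),.094],JY+np.pi)"
```

```text
time_s: 3.18
position: [0.5301, -0.0465, 0.0961]
ee_rot: [-3.14, 0.001, -2.922]
contact_force: [0.5, 0.5, 0.5]
gripper_width: 0.0399
grip_force: 0.0
[-0.0593  0.0263] [0.46 0.53 0.47]
delta [0.0007 0.0017 0.0021] rot [-0.001  0.001 -0.002] from [ 0.5301 -0.0465  0.0961]
```

In the tool's units: 0.002 m is 0.08, 0.0015 m is 0.06.

```bash
echo '[[[0.028,0.06,0.08,0,0,0],[0.028,0.06,0.08,0,0,0],[0.028,0.06,0.08,0,0,0],[0.028,0.06,0.08,0,0,0],[0.028,0.06,0.08,0,0,0],[0.028,0.06,0.08,0,0,0]]]' | python3 nudge.py 0.005 30;echo '[[[0,0,0,0,0,0],[0,0,0,0,0,0],[0,0,0,0,0,0]]]' | python3 nudge.py
```

```text
time_s: 3.68
position: [0.5304, -0.045, 0.096]
ee_rot: [-3.139, 0.005, -2.922]
contact_force: [-1.3, -0.3, 8.0]
gripper_width: 0.0134
grip_force: 33.2
time_s: 3.93
position: [0.5304, -0.045, 0.096]
ee_rot: [-3.139, 0.005, -2.922]
contact_force: [-1.4, 0.3, 8.8]
gripper_width: 0.0131
grip_force: 33.2
```

```bash
echo '[[[0,0,-0.04,0,0,0],[0,0,-0.08,0,0,0],[0,0,-0.12,0,0,0],[0,0,-0.12,0,0,0]]]' | python3 nudge.py; echo '[[[0,0,-0.04,0,0,0],[0,0,-0.04,0,0,0]]]' | python3 nudge.py; echo '[[[0,0,-0.04,0,0,0],[0,0,-0.04,0,0,0]]]' | python3 nudge.py
```

```text
time_s: 4.27
position: [0.5302, -0.045, 0.0969]
ee_rot: [-3.14, 0.004, -2.922]
contact_force: [3.6, -0.1, -4.2]
gripper_width: 0.0132
grip_force: 31.5
time_s: 4.43
position: [0.5302, -0.0451, 0.0977]
ee_rot: [-3.14, 0.004, -2.922]
contact_force: [4.2, 0.6, -2.8]
gripper_width: 0.0133
grip_force: 31.5
time_s: 4.6
position: [0.5301, -0.045, 0.0987]
ee_rot: [-3.14, 0.004, -2.922]
contact_force: [5.5, 0.3, -3.1]
gripper_width: 0.0134
grip_force: 31.5
```

```bash
echo '[[[-0.04,0,-0.04,0,0,0],[-0.04,0,-0.04,0,0,0]]]' | python3 nudge.py; for i in 1 2 3; do echo '[[[0,0,-0.04,0,0,0],[0,0,-0.04,0,0,0]]]' | python3 nudge.py | grep -E 'posi|contact'; done
```

```text
time_s: 4.77
position: [0.5302, -0.045, 0.0995]
ee_rot: [-3.14, 0.001, -2.922]
contact_force: [4.4, 0.1, -3.0]
gripper_width: 0.0133
grip_force: 31.5
position: [0.5302, -0.045, 0.1006]
contact_force: [4.3, -0.5, -3.1]
position: [0.5302, -0.045, 0.1016]
contact_force: [6.0, 0.2, -3.6]
position: [0.5302, -0.045, 0.1026]
contact_force: [5.0, 0.8, -3.6]
```

```bash
cat > ok.py <<'E'
import sys
from bench import bot
s=bot.read_state(); f=s["contact_force"]; print(s["position"].round(4),f.round(1)); sys.exit(0 if f[2]>-5.5 else 1)
E
echo '[[[0,0,-0.04,0,0,0],[0,0,-0.04,0,0,0]]]' | python3 nudge.py >/dev/null; python3 ok.py && echo '[[[0,0,-0.04,0,0,0],[0,0,-0.04,0,0,0]]]' | python3 nudge.py >/dev/null && python3 ok.py && echo '[[[0,0,-0.04,0,0,0],[0,0,-0.04,0,0,0]]]' | python3 nudge.py >/dev/null && python3 ok.py && echo '[[[0,0,-0.04,0,0,0],[0,0,-0.04,0,0,0]]]' | python3 nudge.py >/dev/null && python3 ok.py && echo '[[[0,0,-0.04,0,0,0],[0,0,-0.04,0,0,0]]]' | python3 nudge.py >/dev/null && python3 ok.py
```

```text
[ 0.5301 -0.045   0.1036] [ 4.9  0.7 -4.4]
[ 0.5301 -0.045   0.1045] [ 5.9  0.8 -3.9]
[ 0.5301 -0.045   0.1055] [ 5.  -0.3 -3.9]
[ 0.5301 -0.045   0.1065] [ 5.5 -0.1 -3.6]
[ 0.5301 -0.045   0.1075] [ 5.1  0.5 -4.2]
```

In the tool's units: -0.001 m is -0.04.

```bash
echo '[[[0,0,-0.04,0,0,0],[0,0,-0.04,0,0,0]]]' | python3 nudge.py >/dev/null; python3 ok.py && echo '[[[0,0,-0.04,0,0,0],[0,0,-0.04,0,0,0]]]' | python3 nudge.py >/dev/null && python3 ok.py && echo '[[[0,0,-0.04,0,0,0],[0,0,-0.04,0,0,0]]]' | python3 nudge.py >/dev/null && python3 ok.py && echo '[[[0,0,-0.04,0,0,0],[0,0,-0.04,0,0,0]]]' | python3 nudge.py >/dev/null && python3 ok.py && echo '[[[0,0,-0.04,0,0,0],[0,0,-0.04,0,0,0]]]' | python3 nudge.py >/dev/null && python3 ok.py
```

```text
[ 0.5301 -0.045   0.1085] [ 5.5  0.7 -5.2]
[ 0.5301 -0.045   0.1094] [ 5.1 -0.1 -4.8]
[ 0.5297 -0.0449  0.11  ] [ 5.9 -0.1 -5.9]
```

In the tool's units: -0.0006 m is -0.024.

```bash
echo '[[[0,0,0,0,0,0]]]' | python3 nudge.py >/dev/null; python3 ok.py; echo '[[[0,0,-0.024,0,0,0],[0,0,-0.024,0,0,0]]]' | python3 nudge.py >/dev/null; python3 ok.py
```

```text
[ 0.5296 -0.045   0.11  ] [ 4.9 -0.2 -6.3]
[ 0.5292 -0.045   0.11  ] [ 5.5  0.1 -8.8]
```

```bash
echo '[[[0,0,0.024,0,0,0],[0,0,0.032,0,0,0.05],[0,0,0.032,0,0,0.12],[0,0,0.032,0,0,0.2],[0,0,0.032,0,0,0.28]]]' | python3 nudge.py; python3 ok.py
```

```text
time_s: 7.27
position: [0.5293, -0.0452, 0.1099]
ee_rot: [-3.14, -0.0, 3.077]
contact_force: [3.7, -0.6, -4.8]
gripper_width: 0.0133
grip_force: 31.3
[ 0.5293 -0.0452  0.1099] [ 3.7 -0.6 -4.8]
```

```bash
echo '[[[0,0,0,0,0,0.08],[0,0,0,0,0,0.16],[0,0,0,0,0,0.24],[0,0,0,0,0,0.32],[0,0,0,0,0,0.4]]]' | python3 nudge.py;python3 -c "
from bench import bot
print(bot.read_state()['torque'])"; python3 ok.py && echo '[[[0,0,0,0,0,0.08],[0,0,0,0,0,0.16],[0,0,0,0,0,0.24],[0,0,0,0,0,0.32],[0,0,0,0,0,0.4],[0,0,0,0,0,0.48],[0,0,0,0,0,0.52],[0,0,0,0,0,0.52]]]' | python3 nudge.py;python3 -c "
from bench import bot
print(bot.read_state()['torque'])"
```

```text
time_s: 7.68
position: [0.5291, -0.0455, 0.1099]
ee_rot: [-3.14, 0.0, 2.676]
contact_force: [4.1, -2.5, -4.8]
gripper_width: 0.0134
grip_force: 31.3
[-0.30740606 -1.2159054   0.00831339]
[ 0.5291 -0.0455  0.1099] [ 4.1 -2.5 -4.8]
time_s: 8.35
position: [0.5288, -0.0458, 0.1098]
ee_rot: [-3.139, 0.001, 2.159]
contact_force: [4.5, -2.6, -5.3]
gripper_width: 0.0134
grip_force: 31.3
[-0.6264476  -1.01729615  0.04343588]
```

In the tool's units: 0.013 m is 0.52, 0.012 m is 0.48.

```bash
echo '[[[0,0,0,0,0,0.03],[0,0,0,0,0,0.06],[0,0,0,0,0,0.06]]]' | python3 nudge.py;python3 -c "
from bench import bot
print(bot.read_state()['torque'])"; echo '[[[0,0,0.08,0,0,0],[0,0,0.16,0,0,0],[0,0,0.24,0,0,0],[0,0,0.32,0,0,0],[0,0,0.4,0,0,0],[0,0,0.48,0,0,0],[0,0,0.52,0,0,0],[0,0,0.52,0,0,0]]]' | python3 nudge.py; python3 ok.py
```

```text
time_s: 8.6
position: [0.5288, -0.0458, 0.1099]
ee_rot: [-3.139, 0.001, 2.101]
contact_force: [2.9, -3.5, -4.5]
gripper_width: 0.0131
grip_force: 31.5
[-0.95401021 -0.82772312  0.30831213]
time_s: 9.27
position: [0.5289, -0.0458, 0.0969]
ee_rot: [-3.14, 0.001, 2.101]
contact_force: [2.2, -4.0, -3.8]
gripper_width: 0.013
grip_force: 31.6
[ 0.5289 -0.0458  0.0969] [ 2.2 -4.  -3.8]
```

```bash
echo '[[[0,0,0.04,0,0,0],[0,0,0.04,0,0,0]]]' | python3 nudge.py >/dev/null; python3 ok.py; echo '[[[0,0,0.028,0,0,0],[0,0,0.028,0,0,0]]]' | python3 nudge.py>/dev/null; python3 ok.py
```

```text
[ 0.5289 -0.0458  0.0962] [ 1.9 -4.8 -2.5]
[ 0.529  -0.0458  0.0961] [ 0.7 -5.1  3.4]
```

In the tool's units: -0.04 m is -1.6, -0.13 m is -5.2.

```bash
echo '[[[0,0,0,0,0,0],[0,0,0,0,0,0],[0,0,0,0,0,0],[0,0,-0.8,0,0,0],[0,0,-1.6,0,0,0],[0,0,-2.8,0,0,0],[0,0,-4,0,0,0],[0,0,-5.2,0,0,0]]]' | python3 nudge.py 0.04 20; python3 - <<'E'
from h import *
c=snap('wrist','w3');snap('top','t3')
im=cv2.imread('pics/w3.png');cv2.imwrite('pics/w3b.png',cv2.resize(im,(800,600)))
go([*jig(-.115,.07),.245],JY+np.pi)
y=blob(mask(c,(20,180,90),(32,255,255),(100,60,400,300)));print(y[1:], tojig(plane(c,y[2],.074)))
E
```

```text
time_s: 10.27
position: [0.5278, -0.0433, 0.2258]
ee_rot: [-3.138, -0.003, 2.101]
contact_force: [0.6, -0.7, -0.8]
gripper_width: 0.04
grip_force: 0.0
delta [ 0.0572 -0.0419 -0.0159] rot [ 0.004  0.008 -1.261] from [ 0.5314 -0.0442  0.2296]
(array([271, 169,  44,  13, 526], dtype=int32), array([292.43726236, 174.77756654])) [-0.02678916  0.03799214]
```

View pics/w3b.png

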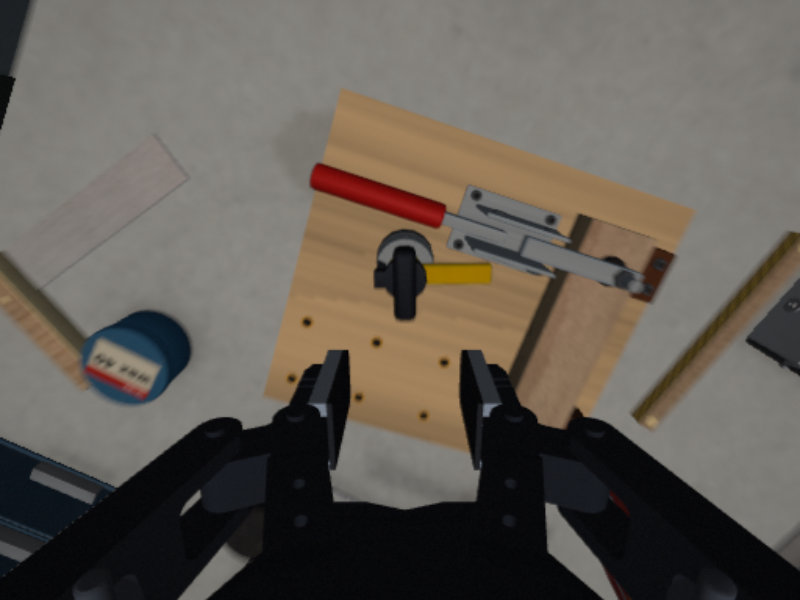

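The wrist view shows the toe parked: it points from the knob (405,272) to (490,272), about along jig +x, measured at 1.27 rad. The handle is now free, running from (315,178) to (440,213).

In the tool's units: 0.058 m is 2.32, 0.05 m is 2.

```bash
echo '[[[0.4,-0.24,0,0,0,-0.12],[0.8,-0.48,0,0,0,-0.24],[1.2,-0.8,0,0,0,-0.36],[1.6,-1.08,0,0,0,-0.48],[2,-1.4,0,0,0,-0.6],[2.32,-1.68,0,0,0,-0.72],[2.32,-1.68,0,0,0,-0.84],[2.32,-1.68,0,0,0,-0.96]]]' | python3 nudge.py 0.045; echo '[[[0,0,0.8,0,0,-0.12],[0,0,1.6,0,0,-0.24],[0,0,2.4,0,0,-0.301],[0,0,2.4,0,0,-0.301],[0,0,2.4,0,0,-0.301],[0,0,2.4,0,0,-0.301]]]' | python3 nudge.py; python3 -c "
from h import *
go([*jig(-.122,.07),.049],JY+np.pi);s=bot.read_state();print(tojig(s['position']))"
```

```text
time_s: 11.03
position: [0.4615, -0.0145, 0.2243]
ee_rot: [3.141, -0.005, 3.068]
contact_force: [0.5, -0.8, -0.4]
gripper_width: 0.045
grip_force: 0.0
time_s: 11.53
position: [0.4638, -0.0157, 0.1657]
ee_rot: [-3.141, -0.0, -2.923]
contact_force: [1.1, -0.1, 1.0]
gripper_width: 0.0445
grip_force: 0.0
delta [ 0.0047 -0.0008  0.1167] rot [-0.001 -0.    -0.002] from [ 0.4638 -0.0157  0.1657]
[-0.11726186  0.0708811 ]
```

In the tool's units: 0.0047 m is 0.188, 0.115 m is 4.6.

```bash
echo '[[[0.12,-0.032,0.8,0,0,0],[0.188,-0.032,1.6,0,0,0],[0.188,-0.032,2.4,0,0,0],[0.188,-0.032,3.2,0,0,0],[0.188,-0.032,4,0,0,0],[0.188,-0.032,4.48,0,0,0],[0.188,-0.032,4.6,0,0,0],[0.188,-0.032,4.6,0,0,0]]]' | python3 nudge.py; python3 -c "
from h import *
go([*jig(-.122,.07),.049],JY+np.pi);s=bot.read_state();print(tojig(s['position']))"
```

```text
time_s: 12.2
position: [0.4598, -0.0178, 0.0506]
ee_rot: [-3.141, -0.0, -2.922]
contact_force: [0.3, 0.3, 0.5]
gripper_width: 0.045
grip_force: 0.0
delta [0.0004 0.0003 0.0016] rot [-0.001 -0.    -0.001] from [ 0.4598 -0.0178  0.0506]
[-0.12156909  0.06970732]
```

In the tool's units: 0.001 m is 0.04.

```bash
echo '[[[0,0,0.04,0,0,0],[0,0,0.04,0,0,0],[0,0,0.04,0,0,0],[0,0,0.04,0,0,0],[0,0,0.04,0,0,0],[0,0,0.04,0,0,0]]]' | python3 nudge.py 0.01 25; echo '[[[0,0,-0.4,0,0,0],[-0.04,0,-0.8,0,0,0],[-0.12,0,-1.2,0,0,0],[-0.28,0,-1.6,0,0,0]]]' | python3 nudge.py
```

```text
time_s: 12.7
position: [0.4602, -0.0175, 0.0503]
ee_rot: [-3.141, 0.002, -2.921]
contact_force: [-0.4, 1.4, 6.9]
gripper_width: 0.0172
grip_force: 25.1
time_s: 13.03
position: [0.466, -0.0162, 0.0894]
ee_rot: [-3.141, -0.001, -2.921]
contact_force: [1.9, 1.2, -6.1]
gripper_width: 0.017
grip_force: 24.5
```

```bash
echo '[[[-0.264,0,-0.528,0,0,0],[-0.624,0,-1.088,0,0,0],[-1.068,0,-1.584,0,0,0],[-1.576,0,-2.012,0,0,0]]]' | python3 nudge.py; python3 ok.py; echo '[[[-0.572,0,-0.344,0,0,0],[-0.976,0,-0.528,0,0,0],[-1.396,0,-0.668,0,0,0],[-1.56,0,-0.712,0,0,0],[-1.56,0,-0.712,0,0,0]]]' | python3 nudge.py;python3 -c "
from h import *
s=bot.read_state();print(tojig(s['position']))"
```

```text
time_s: 13.37
position: [0.5012, -0.0082, 0.1391]
ee_rot: [3.141, -0.009, -2.922]
contact_force: [-1.3, 0.1, -6.8]
gripper_width: 0.0169
grip_force: 24.5
[ 0.5012 -0.0082  0.1391] [-1.3  0.1 -6.8]
time_s: 13.78
position: [0.541, 0.0006, 0.1575]
ee_rot: [-3.141, -0.005, -2.921]
contact_force: [-5.1, 0.8, 5.9]
gripper_width: 0.0169
grip_force: 24.6
[-0.03828863  0.06992788]
```

In the tool's units: -0.1 m is -4, -0.08 m is -3.2.

```bash
echo '[[[0,0,0,0,0,0],[0,0,0,0,0,0],[0,0,0,0,0,0],[0,0,-0.8,0,0,0],[0,0,-1.6,0,0,0],[0,0,-2.4,0,0,0],[0,0,-3.2,0,0,0],[0,0,-4,0,0,0]]]' | python3 nudge.py 0.045; python3 -c "
from h import *
go([*jig(.08,-.01),.25],JY+np.pi/2)"
```

```text
time_s: 14.45
position: [0.543, 0.0007, 0.2584]
ee_rot: [-3.14, 0.001, -2.922]
contact_force: [-0.0, 0.3, -0.4]
gripper_width: 0.0449
grip_force: 0.0
delta [-0.1164 -0.0794  0.0087] rot [-0.     0.002  1.57 ] from [0.543  0.0007 0.2584]
```

Careful with the scale: shifts go in units of 25 mm. That gives: -0.05 m is -2, -0.116 m is -4.64.

```bash
echo '[[[-0.6,-0.4,0,0,0,0.12],[-1.2,-0.8,0,0,0,0.24],[-1.8,-1.2,0,0,0,0.36],[-2.4,-1.6,0,0,0,0.48],[-3,-2,0,0,0,0.6],[-3.6,-2.4,0,0,0,0.72],[-4.2,-2.8,0,0,0,0.84],[-4.64,-3.16,0,0,0,0.96]]]' | python3 nudge.py 0.075; echo '[[[0,0,0,0,0,0.12],[0,0,0,0,0,0.24],[0,0,0,0,0,0.36],[0,0,0,0,0,0.48],[0,0,0,0,0,0.6],[0,0,0,0,0,0.61],[0,0,0,0,0,0.61]]]' | python3 nudge.py; python3 - <<'E'
from h import *
go([*jig(.08,-.01),.15],JY+np.pi/2)
c=snap('wrist','w4');snap('scene','s4')
im=cv2.imread('pics/w4.png');cv2.imwrite('pics/w4b.png',cv2.resize(im,(800,600)))
E
```

```text
time_s: 15.12
position: [0.6747, -0.0511, 0.2572]
ee_rot: [-3.142, 0.002, 2.396]
contact_force: [-0.3, -0.2, -0.6]
gripper_width: 0.0751
grip_force: 0.0
time_s: 15.7
position: [0.6734, -0.0507, 0.2573]
ee_rot: [-3.142, 0.002, 1.795]
contact_force: [-0.1, 0.5, -1.0]
gripper_width: 0.0752
grip_force: 0.0
delta [-0.0007  0.0004  0.1073] rot [-0.     0.002  0.003] from [ 0.6734 -0.0507  0.2573]
```

View pics/w4b.png

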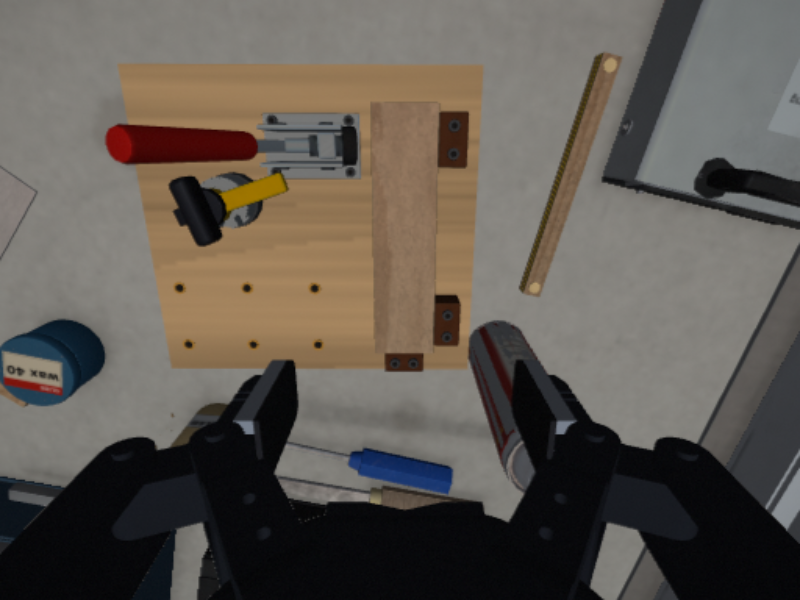

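The wrist view shows the handle and clamp bar standing up, with the strip's top face free from (372,102) to (436,353). The stops are at (453,140) and (447,320), and the spray can's base is near (492,335).

```bash
python3 - <<'E'
from h import *
w=load("w4");t=load("top0");s=load("s4")
C=[np.array(p)*.64 for p in((372,102),(439,102),(375,350),(436,353))]
P=np.array([plane(w,c,.048) for c in C]);print("strip jig",[tojig(p).round(4).tolist() for p in P],"mid",tojig(P.mean(0)).round(4))
# height check: corners in top view (375,192.. ) vs wrist: near-right end corner
for h in(.04,.048,.056): print(h,[ (np.linalg.norm(plane(w,C[0],h)-plane(w,C[1],h))*1e3).round(1),(np.linalg.norm(plane(w,C[0],h)-plane(w,C[2],h))*1e3).round(1)])
for uv in((480,152),(475,150),(470,148)): print("can base",plane(t,np.array(uv)*.64,0).round(3),tojig(plane(t,np.array(uv)*.64,0)).round(3))
print("can cap",tojig(plane(t,np.array((486,106))*.64,.198)).round(3),"from wrist cap",tojig(plane(w,np.array((525,465))*.64,.198)).round(3))
print("bar foot",tojig(plane(w,np.array((350,145))*.64,.13)).round(3))
E
```

```text
strip jig [[0.056, 0.0992], [0.1044, 0.0993], [0.0548, -0.0978], [0.1073, -0.1005]] mid [0.0806 0.0001]
0.04 [np.float64(49.5), np.float64(201.7)]
0.048 [np.float64(48.4), np.float64(197.0)]
0.056 [np.float64(47.2), np.float64(192.4)]
can base [ 0.768 -0.147  0.   ] [ 0.151 -0.123]
can base [ 0.772 -0.137  0.   ] [ 0.157 -0.115]
can base [ 0.776 -0.128  0.   ] [ 0.163 -0.107]
can cap [ 0.169 -0.116] from wrist cap [ 0.143 -0.091]
bar foot [0.049 0.069]
```

In the tool's units: 0.15 m is 6, 0.145 m is 5.8.

```bash
echo '[[[0,0,1.2,0,0,0],[0,0,2.4,0,0,0],[0,0,3.6,0,0,0],[0,0,4.4,0,0,0],[0,0,5.2,0,0,0],[0,0,5.8,0,0,0],[0,0,6,0,0,0],[0,0,6,0,0,0]]]' | python3 nudge.py; python3 - <<'E'
from h import *
go([*jig(.0805,-.01),.04],JY+np.pi/2)
c=snap('wrist','w5');s=bot.read_state()
im=cv2.imread('pics/w5.png');cv2.imwrite('pics/w5b.png',cv2.resize(im,(800,600)))
E
```

```text
time_s: 16.47
position: [0.6724, -0.0509, 0.106]
ee_rot: [-3.139, -0.0, 1.793]
contact_force: [-0.1, 0.3, -0.1]
gripper_width: 0.075
grip_force: 0.0
delta [-0.0009  0.0021  0.066 ] rot [-0.003 -0.     0.001] from [ 0.6724 -0.0509  0.106 ]
```

View pics/w5b.png

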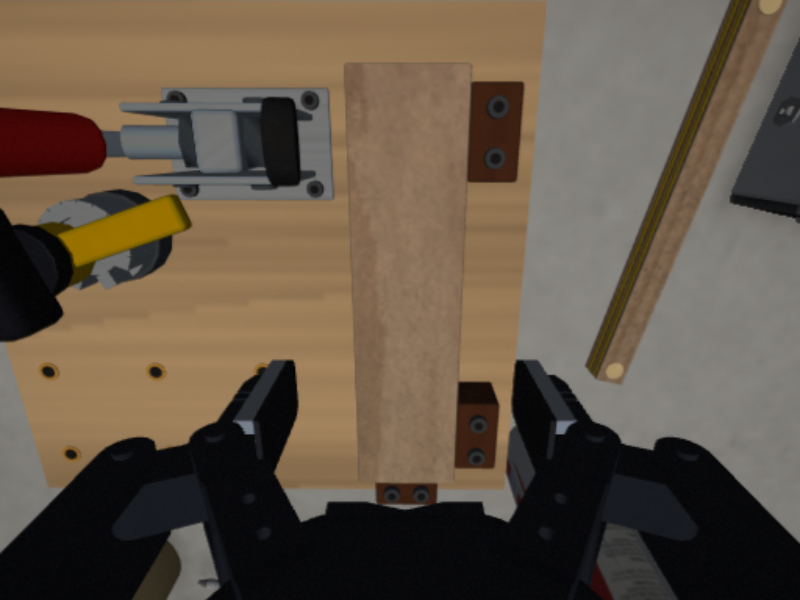

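The view shows the strip spanning x 357–462 between the fingers at 296 and 513, so the jaws are about 2 mm off centre. The clamp foot at (280,140) and the stop at (478,425) are clear.

```bash
echo '[[[0,0.08,0.4,-0.002,0,0],[0,0.08,0.8,-0.002,0,0],[0,0.08,1.2,-0.002,0,0],[0,0.08,1.6,-0.002,0,0],[0,0.08,2,-0.002,0,0],[0,0.08,2.4,-0.002,0,0],[0,0.08,2.6,-0.002,0,0],[0,0.08,2.6,-0.002,0,0]]]' | python3 nudge.py; python3 ok.py && echo '[[[0,0,0,0,0,0],[0,0,0,0,0,0],[0,0,0,0,0,0],[0,0,0,0,0,0],[0,0,0,0,0,0],[0,0,0,0,0,0]]]' | python3 nudge.py 0.04 40; python3 ok.py
```

```text
time_s: 17.18
position: [0.6741, -0.0504, 0.0405]
ee_rot: [-3.14, -0.0, 1.792]
contact_force: [-0.3, -0.3, -0.9]
gripper_width: 0.0754
grip_force: 0.0
[ 0.6741 -0.0504  0.0405] [-0.3 -0.3 -0.9]
time_s: 17.68
position: [0.6739, -0.0514, 0.0434]
ee_rot: [-3.141, 0.001, 1.792]
contact_force: [-6.0, 0.2, 5.9]
gripper_width: 0.0494
grip_force: 44.5
[ 0.6739 -0.0514  0.0434] [-6.   0.2  5.9]
```

```bash
python3 - <<'E'
from h import *
a=load("w4");b=load("w5")
for p,q in(((357,145),(300,140)),((343,128),(264,98)),((357,165),(298,184))):
    x,e=tri((a,b),(np.array(p)*.64,np.array(q)*.64));print(tojig(x).round(4),x[2].round(3),np.round(e,4))
E
```

```text
[0.0514 0.0693] 0.116 [0.0001 0.0001]
[0.0442 0.0788] 0.12 [0.0004 0.0004]
[0.0515 0.0583] 0.121 [0.0004 0.0004]
```

The clamp foot's edge is at jig x 51.5, only 3.5 mm from the strip's edge. I'll lift 32 mm, move 15 mm away in jig +x, then raise it further.

```bash
echo '[[[0,0,-0.12,0,0,0],[0,0,-0.32,0,0,0],[0,0,-0.56,0,0,0],[0,0,-0.8,0,0,0],[0,0,-1.04,0,0,0],[0,0,-1.28,0,0,0],[0,0,-1.44,0,0,0]]]' | python3 nudge.py; python3 ok.py; echo '[[[0,0.16,0,0,0,0],[0,0.4,0,0,0,0],[0,0.64,0,0,0,0],[0,0.72,-0.4,0,0,0],[0,0.72,-1.2,0,0,0],[0,0.72,-2.2,0,0,0],[0,0.72,-3.2,0,0,0],[0,0.72,-4.2,0,0,0]]]' | python3 nudge.py; python3 - <<'E'
from h import *
py=np.radians(7.3)
s=bot.read_state();print(tojig(s['position']))
# pair middle; grasp offset -10mm along strip y; strip y dir in world = pair yaw+90
c=np.array([.4872,.3072]);
print("pair r",np.linalg.norm(c))
go([*c,.2],py+np.pi/2)
E
```

```text
time_s: 18.27
position: [0.6781, -0.0503, 0.0809]
ee_rot: [3.133, 0.003, 1.792]
contact_force: [0.0, 0.3, -1.1]
gripper_width: 0.0492
grip_force: 43.7
[ 0.6781 -0.0503  0.0809] [ 0.   0.3 -1.1]
time_s: 18.93
position: [0.6928, -0.0465, 0.185]
ee_rot: [3.14, 0.001, 1.792]
contact_force: [-0.8, 0.5, -1.4]
gripper_width: 0.0488
grip_force: 43.7
[ 0.09942562 -0.00931578]
pair r 0.5759649989365673
delta [ 0.3902 -0.1229 -0.0158] rot [0.002 0.001 0.094] from [ 0.6928 -0.0465  0.185 ]
```

In the tool's units: -0.075 m is -3, -0.06 m is -2.4.

```bash
echo '[[[0,0,-0.8,0,0,0],[0,0,-1.6,0,0,0],[0,0,-2.4,0,0,0],[0,0,-3,0,0,0],[0,0,-3,0,0,0],[0,0,-3,0,0,0]]]' | python3 nudge.py; python3 - <<'E'
from h import *
P=np.array([[.592,.268,.03],[.396,.243,.03],[.383,.346,.03],[.578,.371,.03]])
for n in("wrist0","w1"): print(n,proj(load(n),P).round(0).tolist())
py=np.radians(7.3);c=np.array([.4872,.3072]);yaw=py+np.pi;tx=np.array([np.cos(yaw),np.sin(yaw)])
go([*(c-.01*tx),.26],yaw)
im=snap("top","t6")["image"]
E
```

```text
time_s: 19.43
position: [0.6928, -0.0467, 0.2595]
ee_rot: [3.138, 0.002, 1.792]
contact_force: [-0.1, 0.7, -2.5]
gripper_width: 0.0488
grip_force: 43.8
wrist0 [[146.0, 419.0], [77.0, 341.0], [131.0, 317.0], [196.0, 400.0]]
w1 [[469.0, 238.0], [523.0, 87.0], [608.0, 95.0], [543.0, 243.0]]
delta [ 0.3894 -0.113  -0.0016] rot [ 0.002  0.004 -1.477] from [ 0.6928 -0.0467  0.2595]
```

```bash
echo '[[[0.8,-0.2,0,0,0,-0.06],[2,-0.56,0,0,0,-0.17],[3.2,-0.92,0,0,0,-0.28],[4.4,-1.28,0,0,0,-0.39],[5.6,-1.64,0,0,0,-0.5],[6.8,-2,0,0,0,-0.61],[8,-2.32,0,0,0,-0.72],[9.2,-2.68,0,0,0,-0.83]]]' | python3 nudge.py; python3 - <<'E'
from h import *
w=snap("wrist","w6");s=bot.read_state()
P=np.array([[.592,.268,.03],[.396,.243,.03],[.383,.346,.03],[.578,.371,.03]])
print(proj(w,P).round(0).tolist())
py=np.radians(7.3);c=np.array([.4872,.3072]);yaw=py+np.pi;tx=np.array([np.cos(yaw),np.sin(yaw)])
go([*(c-.01*tx),.26],yaw)
im=cv2.imread('pics/w6.png');cv2.imwrite('pics/w6b.png',cv2.resize(im,(800,600)))
E
```

```text
time_s: 20.15
position: [0.5748, 0.1644, 0.2565]
ee_rot: [-3.14, -0.0, 2.627]
contact_force: [1.1, 0.1, -1.2]
gripper_width: 0.0494
grip_force: 43.7
[[337.0, 129.0], [242.0, -17.0], [322.0, -88.0], [411.0, 76.0]]
delta [ 0.1291  0.083  -0.0024] rot [ 0.005 -0.008 -0.627] from [0.5706 0.1738 0.2562]
```

View pics/w6b.png

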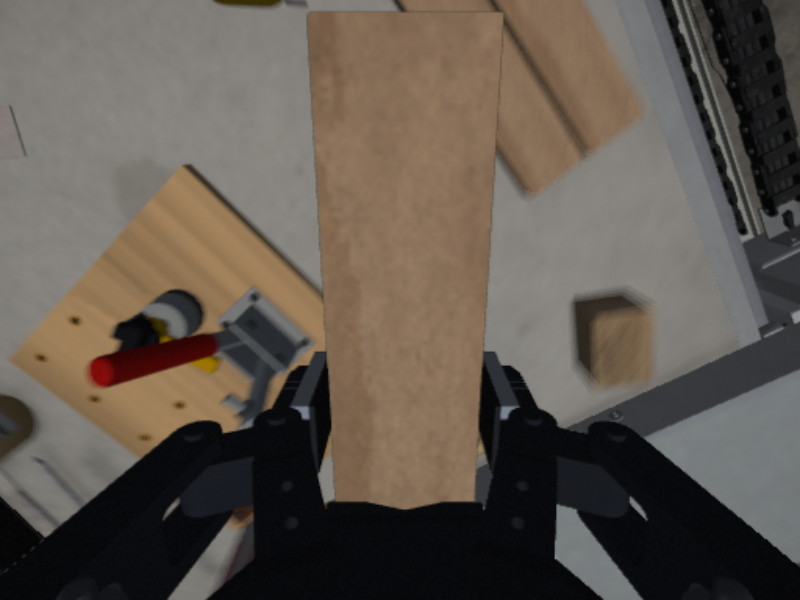

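The view shows the strip held square, its far end from (307,12) to (502,12). The pair's end corners are at (530,195) and (642,115), about 5 px from the prediction.

```bash
python3 - <<'E'
from h import *
w=load("w6");R=Ro.from_euler('xyz',[np.pi,0,2.627-.02])
for T,y in (((.5748,.1644,.2565),2.627),((.5706,.1738,.2562),2.6)):
  R=Ro.from_euler('xyz',[np.pi,0,y])
  print([R.inv().apply(plane(w,np.array(u)*.64,.2565+.0046)-np.array(T)).round(4).tolist() for u in((307,12),(502,12))])
for u,p in(((530,195),(.592,.268)),((642,115),(.578,.371))): print(plane(w,np.array(u)*.64,.03)[:2].round(4),p)
E
echo '[[[1,0.68,0,0,0,-0.11],[2,1.36,0,0,0,-0.22],[3,2,0,0,0,-0.33],[4,2.64,0,0,0,-0.44],[4.8,3.2,0,0,0,-0.55],[5.04,3.32,0,0,0,-0.62],[5.04,3.32,0,0,0,-0.62],[5.04,3.32,0,0,0,-0.62]]]' | python3 nudge.py; python3 - <<'E'
from h import *
w=snap("wrist","w7");snap("top","t7")
py=np.radians(7.3);c=np.array([.4872,.3072]);yaw=py+np.pi;tx=np.array([np.cos(yaw),np.sin(yaw)])
go([*(c-.01*tx),.08],yaw)
E
```

```text
[[0.1095, -0.0252, -0.0046], [0.1095, 0.0239, -0.0046]]
[[0.1003, -0.034, -0.0049], [0.1017, 0.0151, -0.0049]]
[0.5881 0.2722] (0.592, 0.268)
[0.5752 0.3717] (0.578, 0.371)
time_s: 20.87
position: [0.508, 0.297, 0.2567]
ee_rot: [-3.139, -0.0, -3.043]
contact_force: [1.0, -1.4, -1.3]
gripper_width: 0.0492
grip_force: 43.7
delta [0.011  0.0145 0.1772] rot [-0.003  0.001 -0.032] from [0.5092 0.2956 0.2573]
```

```bash
echo '[[[0.4,0.52,1.2,-0.002,0,-0.03],[0.5,0.68,2.4,-0.002,0,-0.03],[0.5,0.68,3.6,-0.002,0,-0.03],[0.5,0.68,4.8,-0.002,0,-0.03],[0.5,0.68,5.8,-0.002,0,-0.03],[0.5,0.68,6.6,-0.002,0,-0.03],[0.5,0.68,6.88,-0.002,0,-0.03],[0.5,0.68,6.88,-0.002,0,-0.03]]]' | python3 nudge.py; python3 - <<'E'
from h import *
py=np.radians(7.3);c=np.array([.4855,.309]);yaw=py+np.pi;tx=np.array([np.cos(yaw),np.sin(yaw)])
go([*(c-.0097*tx),.0555],yaw)
s=snap("scene","s8");t=snap("top","t8");w=snap("wrist","w8")
a=cv2.imread("pics/s8.png")[130:230,130:260];b=cv2.imread("pics/t8.png")[130:250,100:230]
cv2.imwrite("pics/x8.png",np.hstack([cv2.resize(a,(400,308)),cv2.resize(b,(400,308))]))
E
```

```text
time_s: 21.63
position: [0.4944, 0.3112, 0.084]
ee_rot: [-3.14, -0.001, -3.014]
contact_force: [0.1, -0.7, -1.9]
gripper_width: 0.0494
grip_force: 43.6
delta [-0.0007 -0.001   0.0285] rot [-0.002 -0.001 -0.   ] from [0.4944 0.3112 0.084 ]
```

View pics/x8.png

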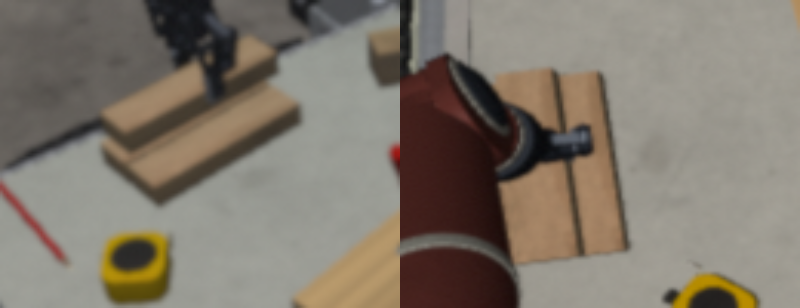

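In the tool's units: 0.025 m is 1, 0.023 m is 0.92.

```bash
echo '[[[-0.028,-0.04,0.2,-0.002,0,0],[-0.028,-0.04,0.4,-0.002,0,0],[-0.028,-0.04,0.6,-0.002,0,0],[-0.028,-0.04,0.8,-0.002,0,0],[-0.028,-0.04,0.92,-0.002,0,0],[-0.028,-0.04,1,-0.002,0,0],[-0.028,-0.04,1,-0.002,0,0]]]' | python3 nudge.py; echo '[[[0,0,0.04,0,0,0],[0,0,0.04,0,0,0]]]' | python3 nudge.py|grep -E "posi|cont"; echo '[[[0,0,0.04,0,0,0],[0,0,0.04,0,0,0]]]' | python3 nudge.py|grep -E "posi|cont"
```

```text
time_s: 22.37
position: [0.4951, 0.3123, 0.0603]
ee_rot: [3.139, 0.001, -3.011]
contact_force: [0.5, 0.5, -1.4]
gripper_width: 0.0487
grip_force: 43.7
position: [0.4955, 0.3125, 0.0599]
contact_force: [0.3, 0.2, -2.4]
position: [0.4955, 0.3125, 0.059]
contact_force: [-0.3, -0.3, -0.7]
```

In the tool's units: 0.001 m is 0.04.

```bash
echo '[[[0,0,0.04,0,0,0],[0,0,0.04,0,0,0]]]' | python3 nudge.py|grep -E "posi|cont"; echo '[[[0,0,0.04,0,0,0],[0,0,0.04,0,0,0]]]' | python3 nudge.py|grep -E "posi|cont"; echo '[[[0,0,0.04,0,0,0],[0,0,0.04,0,0,0]]]' | python3 nudge.py|grep -E "posi|cont";  echo '[[[0,0,0.028,0,0,0],[0,0,0.028,0,0,0]]]' | python3 nudge.py|grep -E "posi|cont"
```

```text
position: [0.4954, 0.3124, 0.0579]
contact_force: [0.2, -0.1, -1.0]
position: [0.4954, 0.3124, 0.0568]
contact_force: [-0.4, 0.1, -1.0]
position: [0.4954, 0.3124, 0.0558]
contact_force: [0.5, -0.6, -1.2]
position: [0.4956, 0.3125, 0.0555]
contact_force: [0.4, 0.9, 0.1]
```

In the tool's units: 0.0007 m is 0.028.

```bash
echo '[[[0,0,0.028,0,0,0],[0,0,0.028,0,0,0]]]' | python3 nudge.py|grep -E "posi|cont"; echo '[[[0,0,0,0,0,0],[0,0,0,0,0,0],[0,0,0,0,0,0],[0,0,0,0,0,0]]]' | python3 nudge.py 0.068 20;  echo '[[[0,0,-0.4,0,0,0],[0,0,-1.2,0,0,0],[0,0,-2.4,0,0,0],[0,0,-3.6,0,0,0],[0,0,-4.8,0,0,0],[0,0,-6,0,0,0],[0,0,-6,0,0,0]]]' | python3 nudge.py; python3 - <<'E'
from h import *
w=snap("wrist","w9");s=snap("scene","s9");t=snap("top","t9")
im=cv2.imread('pics/w9.png');cv2.imwrite('pics/w9b.png',cv2.resize(im,(800,600)))
E
```

```text
position: [0.4955, 0.3125, 0.0554]
contact_force: [-1.6, -0.7, 4.1]
time_s: 23.87
position: [0.4956, 0.3125, 0.0545]
ee_rot: [3.138, 0.002, -3.011]
contact_force: [-0.2, 0.1, -0.2]
gripper_width: 0.0681
grip_force: 0.0
time_s: 24.45
position: [0.4987, 0.3138, 0.212]
ee_rot: [3.132, 0.015, -3.012]
contact_force: [-0.0, -0.2, 0.1]
gripper_width: 0.0681
grip_force: 0.0
```

View pics/w9b.png

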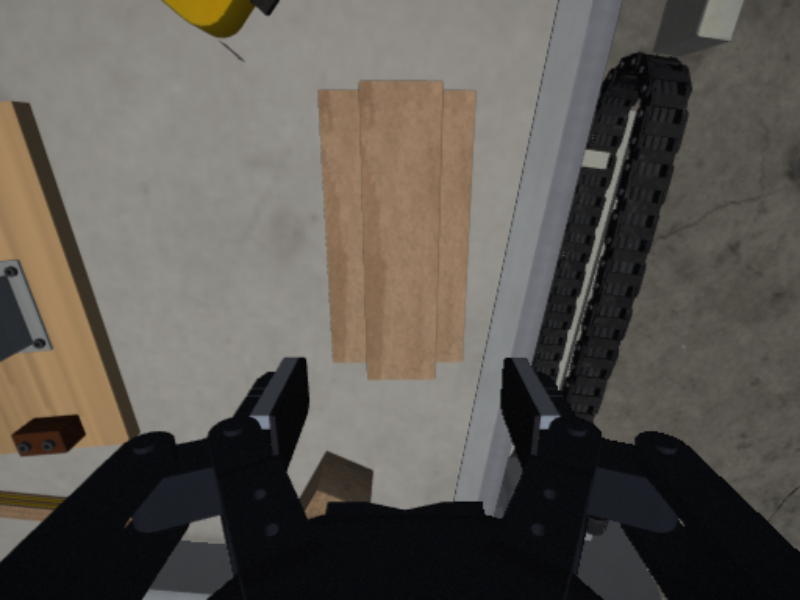

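The view shows the strip, (359,80)–(436,379), lying over the pair, (318,90)–(464,362), with both sides showing evenly. I'll check the numbers and hand in if they're good.

```bash
python3 - <<'E'
from h import *
w=load("w9");f=lambda L,z:np.array([plane(w,np.array(u)*.64,z)[:2] for u in L])
S=f(((359,80),(443,80),(368,379),(436,379)),.06);P=f(((318,90),(476,90),(332,362),(464,362)),.03)
yw=np.radians(7.3);d=S.mean(0)-P.mean(0);print("along",d@[np.cos(yw),np.sin(yw)],"across",d@[-np.sin(yw),np.cos(yw)])
a=lambda Q:np.degrees(np.arctan2(*((Q[2]+Q[3]-Q[0]-Q[1])[::-1])));print("angles",a(S),a(P))
b=load("s9");s4=load("s4")
for n,c in(("before",s4),("after",b)):
    print(n,[blob(mask(c,lo,hi,(200,120,330,240)))[1:] for lo,hi in(((0,150,60),(8,255,255)),((20,180,90),(32,255,255)))])
st=bot.read_state();print(st["position"],st["contact_force"],st["joint_velocities"].round(3))
if abs(d).max()<.012: print(bot.finish_job())
E
```

```text
along -0.002214380369245692 across 0.002736872542191144
angles 7.5468340306993245 7.400365285220302
before [(array([257, 178,  11,  20,  68], dtype=int32), array([262.10294118, 186.55882353])), (array([272, 201,   6,   7,  31], dtype=int32), array([274.67741935, 203.87096774]))]
after [(array([257, 178,  11,  19,  71], dtype=int32), array([262.12676056, 186.70422535])), (array([272, 201,   6,   7,  31], dtype=int32), array([274.67741935, 203.87096774]))]
[0.49493941 0.31180064 0.20492514] [-0.34649566  0.2943356  -0.78053072] [ 0.001  0.03  -0.004  0.027 -0.001 -0.001 -0.002]
the job is handed in; nothing more can be done
None
```

The job is handed in (it returned no verdict): in the last images the strip lies on the finished pair about 3 mm off centre each way and parallel within 0.2°, the keeper is parked and the clamp is open.

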